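# Complete the row of reagent cartridges on the keyed sloping shelf

### The arm

A 6-joint arm with a two-finger parallel gripper is mounted at the origin on a cart in front of the work surface, level with it; the furniture and walls round the work are solid. World frame = base frame: x ahead of the robot, y to its left, z up, the work surface at z = 0. Lengths are in m, angles in degrees, forces in N, time in s.
With the tool pointing down it reaches from about 0.375 to 0.9 m from the base axis. Payload 3.1 kg.
Tool frame: the origin (TCP) lies on the centre line of the jaws, within the pads' length; the fingertips stand 11 mm ahead of it and the grasp point (between the pads) lies 8 mm behind it; z points along the fingers, y is the line along which they close (so a half turn about z gives the same grasp; the last joint's range is limited). The gripper opens to 87 mm and grips with 3 to 60 N. Pads are 19 mm wide; open, the fingers measure 117 mm over their backs; the gripper's body (75 mm by 190 mm) begins 51 mm behind the grasp point.
Start: joints at [-75.831, 30.224, 82.088, -0, 67.689, -10.227], TCP at [0.258, -0.569, 0.234] pointing down, gripper open.
Joint ranges: [-176.69, 176.69], [-43.24, 126.21], [12.49, 139.97], [-82, 262], [0, 151.66], [-163.58, 163.58]. Speed limits (degrees/s): [159.86, 159.86, 180, 180, 180, 180].

### API

Orientations are given as a 3x3 rotation matrix whose columns are the frame's x, y, z axes.
In Python, from rig import * gives the robot as it stands.
- The arm moves only by the shell command python3 -m inch 'ROWS'. ROWS is JSON, a list of rows, each an object of numbers: "gripper": the opening in per cent of the stroke, from 0 (shut) to 100 (fully open); "dx", "dy", "dz": the shift along the tool's x, y, z in mm; "turn": the turn about the tool's z in rad. A call has 1 to 12 rows; each row is the pose to reach, as a shift and turn from the pose commanded when the call began, along the tool's axes at that moment; what a row does not reach only later rows make up. A row lasts 1/10 s, in which the tool goes at most 50 mm and 8.59 degrees, less where a joint would pass 70% of its speed; a pose out of reach is approached as far as the arm can. A call with a gripper value outside its range is refused whole. The fingers move at their own pace and stop on an object; the grip force is fixed at half the most. Time passes only in rows, so rows that repeat a pose let the fingers close. It gives the time, the measured TCP pose, the force and the opening at its end, in the units of the state.
- read_state(): the state, without advancing time (a new reading comes with each control period).
- capture(name): name is "scene" or "top" or "wrist"; returns the picture (400x640x3 uint8, red, green, blue); there is no depth.
- get_calibration(name): a dict with "camera_matrix" (3x3 intrinsics, pixels), "world_to_cam" (4x4, takes a point from world to camera coordinates); the wrist camera has in their place "T_tool_cam" (4x4, takes a point from camera to tool coordinates, whose origin is the TCP and whose axes are the flange's). Camera axes: x right, y down, z forward; pixel columns grow to the right and rows downward; lengths in m; the calibration is good to about 2 mm. A picture is of the moment at which its call begins: read the wrist's pose just before it. get_calibration takes no time and is no camera call.
- hand_in(): hands the job in, once; it reports no verdict.
Trained networks look in the newest picture that a camera, given by its name, has taken for a name from the list of things; names that differ only in an ending like _2 or _b are one class to them, and where a whole thing is asked for, a point or a joint stands for the part that bears it (a point fixed in the world has none). Each returns a list of dicts, best first, with "score" (0 to 1); they miss things now and then, are a little off and sometimes report something else, mostly with a low value. They report only what shows in the picture. A call takes as long as a camera call.
- recognise(camera, query): "extent" ([centre column, centre row, width, height] in pixels, round what is visible of it).
The state is a dict: "time_s": time; "joint_positions": joint angles; "qvel": joint speeds; "tau": joint torques, N m; "position": TCP position; "tcp_rot": TCP orientation; "force": force on the tool from outside, world axes, zero at the start; "moment": the same for the moment, N m; "opening": opening from 0.0 (shut) to 1.0 (fully open).
Only numpy, scipy, OpenCV 4.12 (cv2) and the standard library are available. Lean on these libraries where they do the work, as an engineer would, in place of code of your own. Each camera call takes 0.05 s, during which the arm holds its last target. There are 200 camera calls.

### The job

Two white reagent cartridges stand on the worktop. Put them on the small sloping metal shelf, one on each side of the cartridge already there, so that the three make one neat straight row: all with their labels towards the shelf's low front edge, side by side with no more than a finger's width (15 mm) between neighbours. Each must sit fully down and flat on the sloping board with the groove in its underside over the rail, which only works with the label to the front; let go of them.

Things in the scene. Friction and masses are not known exactly. Their poses are not given: they have to be found in the camera images.
- cart_a_center (a point): Centre, 44 mm above the underside, of a white block-shaped reagent cartridge, upright on the worktop, turned anyhow: 56 deep (x) x 72 wide (y) x 75 mm tall, 88 with its two grey caps; 0.25 kg. z is up through the caps, -x out of the front face with the barred paper label. Flat front and back faces, 56 mm apart, to grip. A groove 17 wide, 12 mm deep runs along y across the underside, its middle at x = -12 mm (near the front).
- cart_b_center (a point): Centre of a second, identical cartridge (same sizes, axes, groove), also upright on the worktop, turned anyhow. Looking at the label, +y is to the left: large cap (31 mm across) at y = +16, small cap (19 mm) at y = -20 mm, both at x = +2 mm.
- cart_row_center (a point): Centre of a third, identical cartridge (same sizes, axes, groove), already rightly seated on the shelf near the middle of the rail; loose.
- deck: Fixed aluminium board of the shelf, 92 deep x 290 mm wide, sloping 25 degrees down to its front edge (roughly towards +y). Origin on its upper face under the middle of the rail, 35 mm above the worktop; x up the slope, y along the rail, z square out of the board. A rightly seated cartridge has its axes parallel to these and its centre at x = 8 to 16 mm (12: groove centred on the rail), z = 44 mm.
- rail_mid (a point): Top of the rail at its middle: a steel rod 9 mm thick lying on the board along the board's y, its top 8.5 mm above the board, reaching 138 mm to each side. A cartridge's groove fits over it with 4 mm play to each side.
- lip_mid (a point): Top of the shelf's front lip at its middle: 4 mm thick, 10 mm high, 29 mm down-slope of the rail, along the whole front; a cartridge put the wrong way round rides up on it. The back flange (57 mm up-slope of the rail) is 5 mm high.

How it is judged (in metres and radians):
At the end, for the whole second after the job is handed in: A new cartridge each side of the old; all three fully down on the board (centre 40-48 mm above it), grooves over the rail, labels to the front (centre 4-20 mm up-slope of the rail), square within about 5 degrees, neighbours at most 17 mm apart (89 mm between centres), released (x of cart_a_center in the frame of deck between 0.004 and 0.02 m and z of cart_a_center in the frame of deck between 0.04 and 0.048 m and angle between the z axis of each of cart_a_center, cart_b_center, cart_row_center and the z axis of deck, either way round below 0.08 rad and angle between the x axis of each of cart_a_center, cart_b_center, cart_row_center and the x axis of deck, either way round below 0.1 rad and x of cart_b_center in the frame of deck between 0.004 and 0.02 m and z of cart_b_center in the frame of deck between 0.04 and 0.048 m and x of cart_row_center in the frame of deck between 0.004 and 0.02 m and z of cart_row_center in the frame of deck between 0.04 and 0.048 m and ((y of cart_a_center in the frame of cart_row_center between 0.068 and 0.089 m and y of cart_b_center in the frame of cart_row_center between -0.089 and -0.068 m) or (y of cart_b_center in the frame of cart_row_center between 0.068 and 0.089 m and y of cart_a_center in the frame of cart_row_center between -0.089 and -0.068 m))); the robot touches nothing.
It also fails if it takes over 61 s, if anything falls off the work surface, if the arm or the gripper's body presses on something with over 40 N, if the wrist force passes 120 N, or if a joint passes its speed limit or range.

## Working session

There is one attempt and no reset: what is moved stays moved. The work goes in short steps, Python scripts to look and compute and a shell command to move; the robot and the scene stay as the last step left them, time stands still between calls to the robot, and variables do not carry over. Pictures are saved under pics/ and viewed, on a budget of 10 in all, crops included, one or two more only if the job needs it, and the job is handed in when it is done.

```bash
ls; mkdir -p pics
python3 - <<'E'
from rig import *
import cv2,numpy as np
a=capture("scene");b=capture("top")
cv2.imwrite("pics/s1.png",a[...,::-1]);cv2.imwrite("pics/t1.png",b[...,::-1])
for c in("scene","top"):
  for q in("cart_a_center","deck"):
    for r in recognise(c,q): print(c,q,round(r["score"],2),np.round(r["extent"]))
np.set_printoptions(suppress=True,precision=4)
for c in("scene","top"):
  k=get_calibration(c);print(k)
print(get_calibration("wrist"))
s=read_state();print(s["time_s"],s["position"],s["tcp_rot"],s["opening"])
E
```

```text
pics
scene cart_a_center 0.79 [324. 272.  44.  57.]
scene deck 0.85 [328. 210. 110.  49.]
top cart_a_center 0.93 [274. 251.  43.  32.]
top deck 0.85 [398. 182.  45. 126.]
{'camera_matrix': array([[382.9763,   0.    , 314.5224],
       [  0.    , 382.9763, 209.1508],
       [  0.    ,   0.    ,   1.    ]]), 'world_to_cam': array([[-0.825 , -0.5647, -0.0226,  0.4687],
       [-0.1928,  0.3188, -0.928 ,  0.165 ],
       [ 0.5313, -0.7612, -0.3719,  0.6871],
       [ 0.    ,  0.    ,  0.    ,  1.    ]])}
{'camera_matrix': array([[392.8652,   0.    , 324.2303],
       [  0.    , 392.8652, 202.1215],
       [  0.    ,   0.    ,   1.    ]]), 'world_to_cam': array([[ 0.0055, -0.9999, -0.0129,  0.0847],
       [-0.989 , -0.0035, -0.1479,  0.5231],
       [ 0.1479,  0.0136, -0.9889,  0.8784],
       [ 0.    ,  0.    ,  0.    ,  1.    ]])}
{'camera_matrix': array([[305.8494,   0.    , 316.8051],
       [  0.    , 305.8494, 194.8307],
       [  0.    ,   0.    ,   1.    ]]), 'T_tool_cam': array([[-0.0004, -0.9567, -0.291 ,  0.0811],
       [ 1.    , -0.0004, -0.0001, -0.0016],
       [-0.    , -0.291 ,  0.9567, -0.1526],
       [ 0.    ,  0.    ,  0.    ,  1.    ]])}
0.3 [ 0.2581 -0.569   0.2332] [[ 0.9107  0.413  -0.0002]
 [ 0.413  -0.9107  0.0007]
 [ 0.0001 -0.0007 -1.    ]] 1.0033594609057903
```

Run:
```python
import cv2,numpy as np
a=cv2.imread("pics/s1.png");b=cv2.imread("pics/t1.png")
o=np.vstack([cv2.resize(a[150:350,160:480],(800,500))[:300*500//300][:300] if 0 else cv2.resize(a[130:330,180:500],(480,300),interpolation=3),cv2.resize(b[110:310,200:520],(480,300),interpolation=3)])
cv2.imwrite("pics/m1.png",o)
cv2.imwrite("pics/t1c.png",cv2.resize(b[100:300,220:480],(780,600),interpolation=2))
```

```text
(no output)
```

View pics/s1.png

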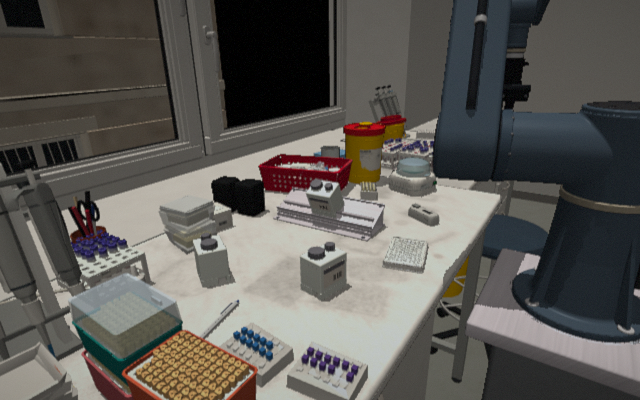

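View pics/t1c.png

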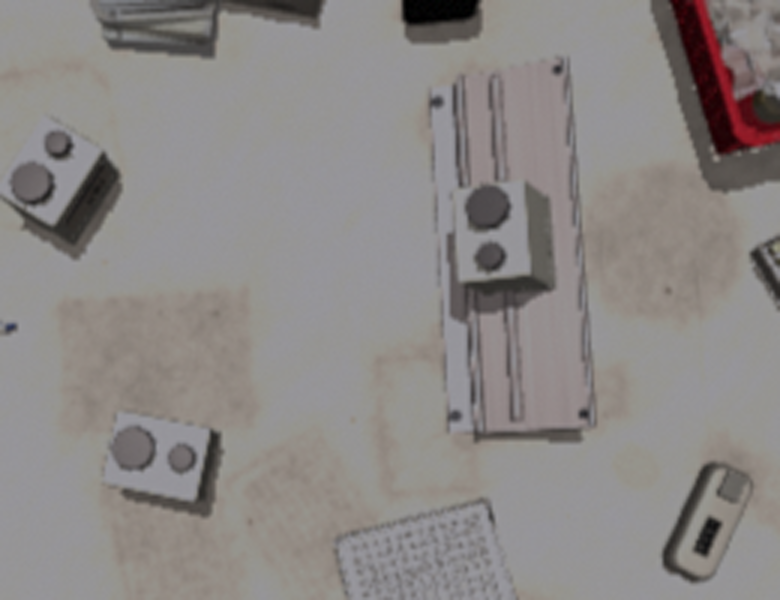

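The scene view shows the free cartridges at about (212,260) and (324,272), and the shelf with its cartridge at (323,197). In the top crop (3x, offset 220,100), the free cartridges' caps are at (30,183)/(57,143) and (132,447)/(182,457). The rail runs from (495,75) to (517,418). The labels face lower-right, down and left, which agrees with the cap order.

```bash
cat > h.py <<'E'
from rig import *
import cv2,numpy as np
np.set_printoptions(suppress=True,precision=4)
def ray(c,uv,st=None):
    k=get_calibration(c);K=k["camera_matrix"]
    d=np.linalg.solve(K,[uv[0],uv[1],1.])
    if c=="wrist":
        T=np.eye(4);T[:3,:3]=st["tcp_rot"];T[:3,3]=st["position"];M=T@k["T_tool_cam"]
    else: M=np.linalg.inv(k["world_to_cam"])
    return M[:3,3],M[:3,:3]@d
def atz(c,uv,z,st=None):
    o,d=ray(c,uv,st);return o+d*(z-o[2])/d[2]
def proj(c,P,st=None):
    k=get_calibration(c);P=np.atleast_2d(P)
    if c=="wrist":
        T=np.eye(4);T[:3,:3]=st["tcp_rot"];T[:3,3]=st["position"];M=np.linalg.inv(T@k["T_tool_cam"])
    else: M=k["world_to_cam"]
    q=(P@M[:3,:3].T+M[:3,3])@k["camera_matrix"].T
    return q[:,:2]/q[:,2:]
def cr(u,v): return (u/3+220-.33,v/3+100-.33)
E
python3 - <<'E'
from h import *
for n,L,S in(("1",(31,183),(58,143)),("2",(132,447),(182,457))):
    l=atz("top",cr(*L),.088);s=atz("top",cr(*S),.088);y=(l-s)/np.linalg.norm(l-s)
    x=np.cross(y,[0,0,1]);c=s+20*.001*y-.002*x
    print(n,"cap dist",np.linalg.norm(l-s),"c",c[:2],"yang",np.degrees(np.arctan2(y[1],y[0])))
e1=atz("top",cr(495,77),.043);e2=atz("top",cr(517,418),.043)
print("rail",e1,e2,np.linalg.norm(e1-e2),(e1+e2)/2,np.degrees(np.arctan2(*(e1-e2)[1::-1])))
m=(e1+e2)/2;y=(e1-e2)/np.linalg.norm(e1-e2);ux=np.cross(y,[0,0,1])
c25,s25=np.cos(np.radians(25)),np.sin(np.radians(25))
X=ux*c25+np.array([0,0,s25]);Z=np.cross(X,y);O=np.array([m[0],m[1],.035])-0.0085*Z*np.array([1,1,0])
print("deck O",O,"\n",np.c_[X,y,Z])
# row cart caps
for uv,yy in(((488,207),16),((490,257),-20)):
    o,d=ray("top",cr(*uv)); A=np.c_[y,-d] ; 
    P=O+X*(.012+.002)+Z*.088
    t=np.linalg.lstsq(A,o-P,rcond=None);print("cap y",t[0][0]-yy*.001,t[1])
g=lambda x,yv,z:(proj("top",O+X*x+y*yv+Z*z)-[219.67,99.67])*3
for a in((-.029,.145,.01),(-.029,-.145,.01),(.057,.145,.005),(.057,-.145,.005)):print(a,g(*a))
E
```

```text
1 cap dist 0.036509389581774424 c [0.6221 0.289 ] yang 148.31293504409305
2 cap dist 0.03716672916075529 c [0.4073 0.2013] yang 79.1256666045936
rail [ 0.7084 -0.0565  0.043 ] [ 0.4373 -0.0686  0.043 ] 0.2713606844460919 [ 0.5729 -0.0626  0.043 ] 2.552962302229393
deck O [ 0.573  -0.0662  0.035 ] 
 [[ 0.0404  0.999  -0.0188]
 [-0.9054  0.0445  0.4222]
 [ 0.4226  0.      0.9063]]
cap y -0.003992321282035258 [0.]
cap y -0.004459466688253241 [0.]
(-0.029, 0.145, 0.01) [[459.0446  72.0604]]
(-0.029, -0.145, 0.01) [[480.6   432.293]]
(0.057, 0.145, 0.005) [[565.9923  53.6936]]
(0.057, -0.145, 0.005) [[593.5769 426.1712]]
```

```bash
R='x'; python3 -m inch '[{"dx":348,"dy":-302,"turn":-1.45},{"dx":348,"dy":-302,"turn":-1.45},{"dx":348,"dy":-302,"turn":-1.45},{"dx":348,"dy":-302,"turn":-1.45},{"dx":348,"dy":-302,"turn":-1.45},{"dx":348,"dy":-302,"turn":-1.45},{"dx":348,"dy":-302,"turn":-1.45},{"dx":348,"dy":-302,"turn":-1.45},{"dx":348,"dy":-302,"turn":-1.45},{"dx":348,"dy":-302,"turn":-1.45},{"dx":348,"dy":-302,"turn":-1.45},{"dx":348,"dy":-302,"turn":-1.45}]'
cat >> h.py <<'E'
def go(x,y,z,psi=None,st=None):
    "tool-frame move (mm, rad) to a world TCP target"
    st=st or read_state();R=np.array(st["tcp_rot"]);p=np.array(st["position"])
    d=1000*R.T@(np.array([x,y,z])-p);a=np.degrees(np.arctan2(R[1,1],R[0,1]))
    print("t",round(st["time_s"],2),"at",p,"psi",round(a,2),"open",round(st["opening"],3),"F",np.round(st["force"],1))
    print("dx,dy,dz",np.round(d,1),"" if psi is None else "turn %.3f"%-np.radians((psi-a+180)%360-180))
E
python3 -c "
from h import *
go(.4073,.2013,.20,79.1)"
```

```text
t 0.3 at [ 0.2581 -0.569   0.2332] psi -65.6 open 1.003 F [0.2 0.8 0.4]
dx,dy,dz [ 454.  -639.9   33.7] turn -2.526invalid input
```

```bash
python3 -m inch '[{"gripper":100,"dx":348,"dy":-302,"dz":0,"turn":-1.45},{"gripper":100,"dx":348,"dy":-302,"dz":0,"turn":-1.45},{"gripper":100,"dx":348,"dy":-302,"dz":0,"turn":-1.45},{"gripper":100,"dx":348,"dy":-302,"dz":0,"turn":-1.45},{"gripper":100,"dx":348,"dy":-302,"dz":0,"turn":-1.45},{"gripper":100,"dx":348,"dy":-302,"dz":0,"turn":-1.45},{"gripper":100,"dx":348,"dy":-302,"dz":0,"turn":-1.45},{"gripper":100,"dx":348,"dy":-302,"dz":0,"turn":-1.45},{"gripper":100,"dx":348,"dy":-302,"dz":0,"turn":-1.45},{"gripper":100,"dx":348,"dy":-302,"dz":0,"turn":-1.45},{"gripper":100,"dx":348,"dy":-302,"dz":0,"turn":-1.45},{"gripper":100,"dx":348,"dy":-302,"dz":0,"turn":-1.45}]'
python3 -c "
from h import *
go(.4073,.2013,.20,79.1)"
```

```text
time_s: 1.5
position: [0.4504, -0.1507, 0.2337]
tcp_rot: [[-0.299, 0.954, 0.0], [0.954, 0.299, -0.001], [-0.001, 0.0, -1.0]]
force: [0.3, 0.5, 0.5]
opening: 0.995
t 1.5 at [ 0.4504 -0.1507  0.2337] psi 17.39 open 0.995 F [0.3 0.5 0.5]
dx,dy,dz [348.8  64.   33.4] turn -1.077
```

```bash
python3 -m inch '[{"gripper":100,"dx":349,"dy":64,"dz":33,"turn":-1.077},{"gripper":100,"dx":349,"dy":64,"dz":33,"turn":-1.077},{"gripper":100,"dx":349,"dy":64,"dz":33,"turn":-1.077},{"gripper":100,"dx":349,"dy":64,"dz":33,"turn":-1.077},{"gripper":100,"dx":349,"dy":64,"dz":33,"turn":-1.077},{"gripper":100,"dx":349,"dy":64,"dz":33,"turn":-1.077},{"gripper":100,"dx":349,"dy":64,"dz":33,"turn":-1.077},{"gripper":100,"dx":349,"dy":64,"dz":33,"turn":-1.077},{"gripper":100,"dx":349,"dy":64,"dz":33,"turn":-1.077},{"gripper":100,"dx":349,"dy":64,"dz":33,"turn":-1.077}]'
python3 - <<'E'
from h import *
st=read_state();im=capture("wrist");cv2.imwrite("pics/w1.png",im[...,::-1])
go(.4073,.2013,.047,79.1,st)
import json;json.dump({k:np.array(st[k]).tolist() for k in("position","tcp_rot")},open("st1.json","w"))
a=np.radians(79.1);y=np.array([np.cos(a),np.sin(a),0]);x=np.cross(y,[0,0,1]);c=np.array([.4073,.2013,0])
for q in((.002,.016,.088),(.002,-.020,.088),(-.028,.036,.075),(-.028,-.036,.075),(.028,.036,.075),(.028,-.036,.075)):print(q,proj("wrist",c+x*q[0]+y*q[1]+[0,0,q[2]],st))
E
```

```text
time_s: 2.5
position: [0.4073, 0.2002, 0.2006]
tcp_rot: [[-0.982, 0.191, 0.0], [0.191, 0.982, -0.001], [-0.0, -0.001, -1.0]]
force: [-0.2, -0.5, -0.7]
opening: 0.997
t 2.5 at [0.4073 0.2002 0.2006] psi 78.97 open 0.997 F [-0.2 -0.5 -0.7]
dx,dy,dz [  0.3   1.2 153.6] turn -0.002
(0.002, 0.016, 0.088) [[333.7719 196.2096]]
(0.002, -0.02, 0.088) [[294.1123 196.3045]]
(-0.028, 0.036, 0.075) [[355.2205 160.8095]]
(-0.028, -0.036, 0.075) [[276.9353 161.0068]]
(0.028, 0.036, 0.075) [[353.2598 217.7202]]
(0.028, -0.036, 0.075) [[279.2765 217.8913]]
```

View pics/w1.png

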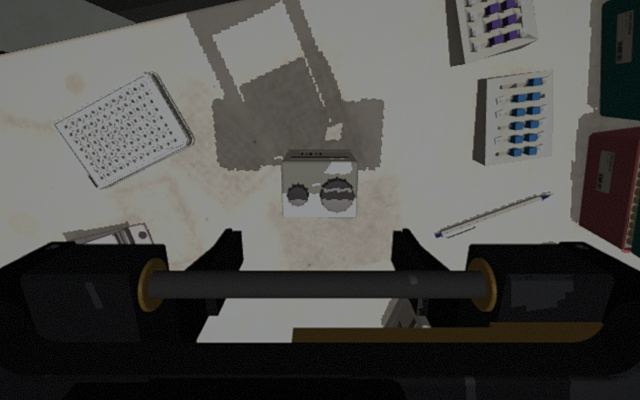

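The wrist view shows the cartridge top square to the tool. Its corners are at (283,160) and (355,217), and its caps at (337,195) and (298,195). That is 3.5 px (3 mm) to tool +y of the prediction, so I'll correct for it and grip the side faces. Gripping there lets the cartridge pivot onto the slope.

```bash
python3 -m inch '[{"gripper":100,"dx":0,"dy":4,"dz":50,"turn":0},{"gripper":100,"dx":0,"dy":4,"dz":90,"turn":0},{"gripper":100,"dx":0,"dy":4,"dz":120,"turn":0},{"gripper":100,"dx":0,"dy":4,"dz":140,"turn":0},{"gripper":100,"dx":0,"dy":4,"dz":154,"turn":0},{"gripper":100,"dx":0,"dy":4,"dz":154,"turn":0},{"gripper":0,"dx":0,"dy":4,"dz":154,"turn":0},{"gripper":0,"dx":0,"dy":4,"dz":154,"turn":0},{"gripper":0,"dx":0,"dy":4,"dz":154,"turn":0},{"gripper":0,"dx":0,"dy":4,"dz":154,"turn":0},{"gripper":0,"dx":0,"dy":4,"dz":154,"turn":0},{"gripper":0,"dx":0,"dy":4,"dz":154,"turn":0}]'
```

```text
time_s: 3.75
position: [0.408, 0.2055, 0.0474]
tcp_rot: [[-0.982, 0.187, 0.002], [0.187, 0.982, -0.0], [-0.002, 0.0, -1.0]]
force: [0.1, -3.8, 7.6]
opening: 0.83
```

```bash
cat >> h.py <<'E'
O=np.array([.573,-.0662,.035]);a_=np.radians(2.55);Y=np.array([np.cos(a_),np.sin(a_),0]);U=np.cross(Y,[0,0,1])
def deckX(al=25.):
    c,s=np.cos(np.radians(al)),np.sin(np.radians(al));X=U*c+np.array([0,0,s]);return X,np.cross(X,Y)
X,Z=deckX()
def tcp(yd,th,H=.0554,ex=.040,ez=0.,gx=0.):
    t=np.radians(th);xc=X*np.cos(t)-Z*np.sin(t);zc=Z*np.cos(t)+X*np.sin(t)
    return O+X*ex+Y*yd+Z*ez+(gx-.028)*xc+H*zc-np.array([0,0,.008])
E
python3 -c "
from h import *
p=tcp(-.104,25);print(p);go(p[0],p[1],.21,2.55)
for th in (25,15,8,0):print(th,tcp(-.104,th))
"
python3 -m inch '[{"gripper":0,"dx":0,"dy":4,"dz":-30,"turn":0},{"gripper":0,"dx":0,"dy":4,"dz":-70,"turn":0},{"gripper":0,"dx":0,"dy":4,"dz":-110,"turn":0},{"gripper":0,"dx":0,"dy":4,"dz":-150,"turn":0},{"gripper":0,"dx":0,"dy":4,"dz":-163,"turn":0},{"gripper":0,"dx":0,"dy":4,"dz":-163,"turn":0}]'
python3 -c "
from h import *
p=tcp(-.104,25);print(p);go(p[0],p[1],.21,2.55)"
```

```text
[ 0.4695 -0.0791  0.0993]
t 3.75 at [0.408  0.2055 0.0474] psi 79.21 open 0.83 F [ 0.1 -3.8  7.6]
dx,dy,dz [-114.  -268.  -162.4] turn 1.338
25 [ 0.4695 -0.0791  0.0993]
15 [ 0.4691 -0.0699  0.0936]
8 [ 0.4688 -0.0641  0.0887]
0 [ 0.4685 -0.0583  0.0823]
time_s: 4.35
position: [0.409, 0.2102, 0.2117]
tcp_rot: [[-0.982, 0.187, 0.005], [0.187, 0.982, 0.002], [-0.005, 0.003, -1.0]]
force: [0.2, 0.4, -2.9]
opening: 0.825
[ 0.4695 -0.0791  0.0993]
t 4.35 at [0.409  0.2102 0.2117] psi 79.21 open 0.825 F [ 0.2  0.4 -2.9]
dx,dy,dz [-113.5 -272.9    1.5] turn 1.338
```

```bash
python3 -m inch '[{"gripper":0,"dx":-113,"dy":-273,"dz":0,"turn":1.338},{"gripper":0,"dx":-113,"dy":-273,"dz":0,"turn":1.338},{"gripper":0,"dx":-113,"dy":-273,"dz":0,"turn":1.338},{"gripper":0,"dx":-113,"dy":-273,"dz":0,"turn":1.338},{"gripper":0,"dx":-113,"dy":-273,"dz":0,"turn":1.338},{"gripper":0,"dx":-113,"dy":-273,"dz":0,"turn":1.338},{"gripper":0,"dx":-113,"dy":-273,"dz":0,"turn":1.338},{"gripper":0,"dx":-113,"dy":-273,"dz":0,"turn":1.338},{"gripper":0,"dx":-113,"dy":-273,"dz":0,"turn":1.338},{"gripper":0,"dx":-113,"dy":-273,"dz":0,"turn":1.338},{"gripper":0,"dx":-113,"dy":-273,"dz":0,"turn":1.338}]'
python3 - <<'E'
from h import *
st=read_state();im=capture("wrist");cv2.imwrite("pics/w2.png",im[...,::-1])
p=tcp(-.104,25);go(p[0],p[1],p[2],2.55,st)
import json;json.dump({k:np.array(st[k]).tolist() for k in("position","tcp_rot")},open("st2.json","w"))
T=lambda x,y,z:proj("wrist",O+X*x+Y*y+Z*z,st)[0]
for n,q in dict(rail=(0,-.138,.0085),railp=(0,.138,.0085),lipm=(-.029,-.145,.01),lipp=(-.029,.145,.01),rowbigcap=(.014,.012,.088),rowsmall=(.014,-.024,.088),rowfrontL=(-.016,.032,.075),rowfrontR=(-.016,-.04,.075)).items():print(n,T(*q))
E
```

```text
time_s: 5.45
position: [0.467, -0.0793, 0.2083]
tcp_rot: [[-0.047, 0.999, -0.003], [0.999, 0.047, 0.001], [0.001, -0.003, -1.0]]
force: [-0.5, 0.5, -2.8]
opening: 0.819
t 5.45 at [ 0.467  -0.0793  0.2083] psi 2.7 open 0.819 F [-0.5  0.5 -2.8]
dx,dy,dz [ -0.1   2.8 109. ] turn 0.003
rail [287.3763 170.8418]
railp [547.4366 171.5347]
lipm [281.1558 144.0151]
lipp [552.2177 144.7028]
rowbigcap [465.4474 166.6688]
rowsmall [420.3094 166.5495]
rowfrontL [479.2642 135.9513]
rowfrontR [394.9061 135.7407]
```

View pics/w2.png

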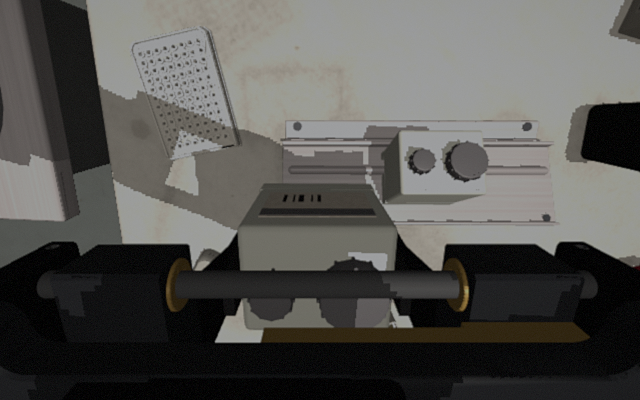

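The rail appears from (289,170) to (546,171), within 2 px of the prediction. The row cartridge's caps at (466,161) and (421,161) sit about 4 mm down-slope of the rail-centred position, which the groove play explains. The deck pose is confirmed, so I'm descending to about 4 mm above contact.

```bash
python3 -m inch '[{"gripper":0,"dx":0,"dy":3,"dz":40,"turn":0},{"gripper":0,"dx":0,"dy":3,"dz":75,"turn":0},{"gripper":0,"dx":0,"dy":3,"dz":95,"turn":0},{"gripper":0,"dx":0,"dy":3,"dz":105,"turn":0},{"gripper":0,"dx":0,"dy":3,"dz":105,"turn":0},{"gripper":0,"dx":0,"dy":3,"dz":105,"turn":0}]'
python3 - <<'E'
from h import *
for th in (25,20,15,10,5,0,-3):
    p=tcp(-.104,th);print(th,end=" ");go(p[0],p[1],p[2],2.55)
E
```

```text
time_s: 6.1
position: [0.4715, -0.0798, 0.105]
tcp_rot: [[-0.045, 0.999, 0.001], [0.999, 0.045, -0.0], [-0.001, 0.001, -1.0]]
force: [-0.4, 0.5, -1.9]
opening: 0.829
25 t 6.1 at [ 0.4715 -0.0798  0.105 ] psi 2.57 open 0.829 F [-0.4  0.5 -1.9]
dx,dy,dz [ 0.8 -2.   5.7] turn 0.000
20 t 6.1 at [ 0.4715 -0.0798  0.105 ] psi 2.57 open 0.829 F [-0.4  0.5 -1.9]
dx,dy,dz [ 5.5 -2.   8.4] turn 0.000
15 t 6.1 at [ 0.4715 -0.0798  0.105 ] psi 2.57 open 0.829 F [-0.4  0.5 -1.9]
dx,dy,dz [10.  -2.  11.4] turn 0.000
10 t 6.1 at [ 0.4715 -0.0798  0.105 ] psi 2.57 open 0.829 F [-0.4  0.5 -1.9]
dx,dy,dz [14.2 -2.  14.9] turn 0.000
5 t 6.1 at [ 0.4715 -0.0798  0.105 ] psi 2.57 open 0.829 F [-0.4  0.5 -1.9]
dx,dy,dz [18.1 -2.  18.6] turn 0.000
0 t 6.1 at [ 0.4715 -0.0798  0.105 ] psi 2.57 open 0.829 F [-0.4  0.5 -1.9]
dx,dy,dz [21.6 -2.  22.8] turn 0.000
-3 t 6.1 at [ 0.4715 -0.0798  0.105 ] psi 2.57 open 0.829 F [-0.4  0.5 -1.9]
dx,dy,dz [23.6 -2.1 25.4] turn 0.000
```

```bash
python3 -m inch '[{"gripper":0,"dx":1,"dy":-2,"dz":4,"turn":0},{"gripper":0,"dx":1,"dy":-2,"dz":6,"turn":0},{"gripper":0,"dx":3.5,"dy":-2,"dz":7.2,"turn":0},{"gripper":0,"dx":5.5,"dy":-2,"dz":8.4,"turn":0},{"gripper":0,"dx":8,"dy":-2,"dz":9.9,"turn":0},{"gripper":0,"dx":10,"dy":-2,"dz":11.4,"turn":0},{"gripper":0,"dx":10,"dy":-2,"dz":11.4,"turn":0},{"gripper":0,"dx":10,"dy":-2,"dz":11.4,"turn":0}]'
python3 - <<'E'
from h import *
p=tcp(-.104,0);go(p[0],p[1],p[2],2.55)
st=read_state();print(st["moment"])
im=capture("scene");cv2.imwrite("pics/s2.png",cv2.resize(im[150:270,260:420,::-1],(800,600),interpolation=2))
E
```

```text
time_s: 6.9
position: [0.4697, -0.0701, 0.0946]
tcp_rot: [[-0.044, 0.999, 0.003], [0.999, 0.044, -0.002], [-0.002, 0.003, -1.0]]
force: [-0.1, -0.7, 7.9]
opening: 0.827
t 6.9 at [ 0.4697 -0.0701  0.0946] psi 2.55 open 0.827 F [-0.1 -0.7  7.9]
dx,dy,dz [11.8 -0.7 12.3] turn -0.000
[-0.2612  0.0637 -0.064 ]
```

View pics/s2.png

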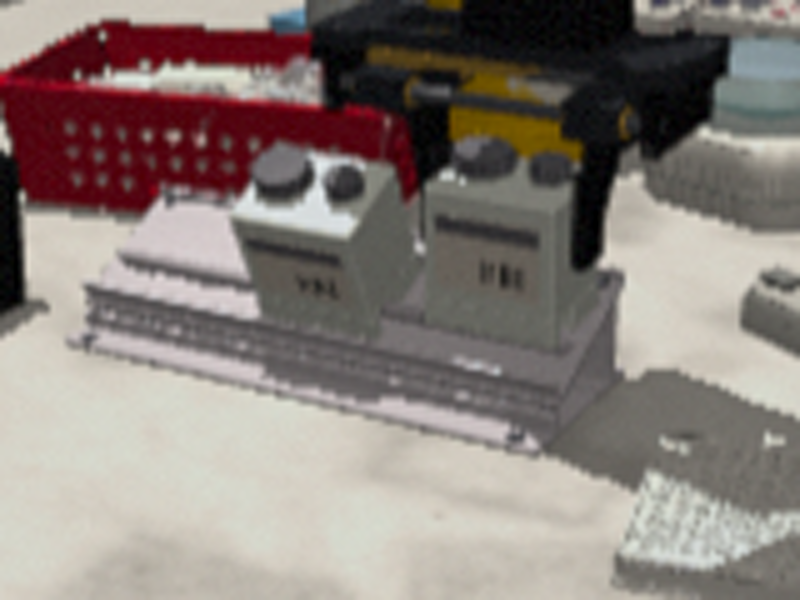

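The scene crop shows the held cartridge at (500,260), tipping on the board beside the row cartridge at (320,240). Contact force is about 10 N, so the pivot is working. I'll continue the arc.

```bash
python3 -m inch '[{"gripper":0,"dx":2,"dy":0,"dz":1.7,"turn":0},{"gripper":0,"dx":4.2,"dy":0,"dz":3.5,"turn":0},{"gripper":0,"dx":6.2,"dy":0,"dz":5.3,"turn":0},{"gripper":0,"dx":8.1,"dy":0,"dz":7.2,"turn":0},{"gripper":0,"dx":10,"dy":0,"dz":9.3,"turn":0},{"gripper":0,"dx":11.6,"dy":0,"dz":11.4,"turn":0},{"gripper":0,"dx":11.6,"dy":0,"dz":12.5,"turn":0},{"gripper":0,"dx":11.6,"dy":0,"dz":12.5,"turn":0}]'
python3 - <<'E'
from h import *
p=tcp(-.104,0);go(p[0],p[1],p[2],2.55)
im=capture("scene");cv2.imwrite("pics/s3.png",cv2.resize(im[150:270,260:420,::-1],(800,600),interpolation=2))
E
```

```text
time_s: 7.75
position: [0.4696, -0.0581, 0.0827]
tcp_rot: [[-0.044, 0.999, 0.005], [0.999, 0.044, -0.001], [-0.001, 0.005, -1.0]]
force: [-0.2, 2.9, 15.9]
opening: 0.827
t 7.75 at [ 0.4696 -0.0581  0.0827] psi 2.55 open 0.827 F [-0.2  2.9 15.9]
dx,dy,dz [-0.1 -1.   0.4] turn -0.000
```

View pics/s3.png

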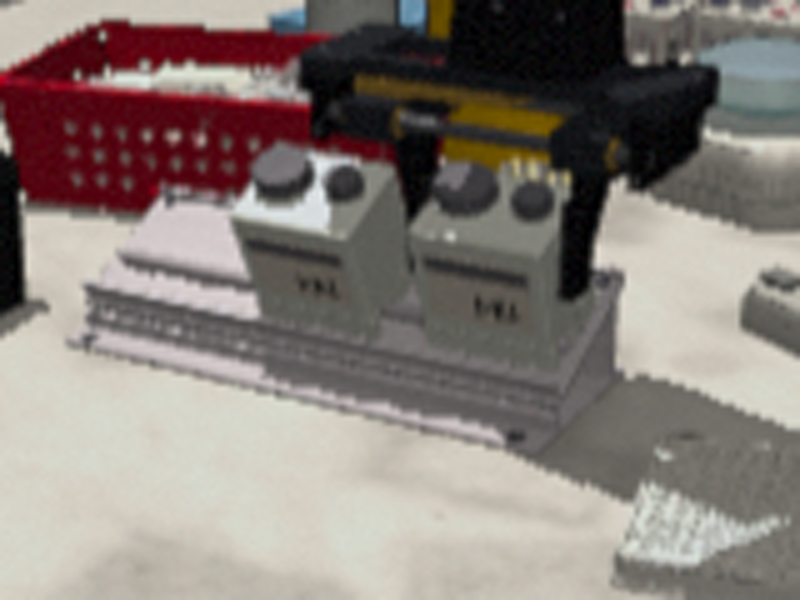

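The scene crop shows the cartridge at (480,280), tilted parallel to the row cartridge, with the same lean and its lower front edge at the same level along the lip. I'm releasing it and lifting off.

```bash
python3 -m inch '[{"gripper":100,"dx":11.6,"dy":0,"dz":12.5,"turn":0},{"gripper":100,"dx":0,"dy":0,"dz":0,"turn":0},{"gripper":100,"dx":0,"dy":0,"dz":0,"turn":0}]' | head -0; python3 -c "
from h import *
go(.46,-.06,.2,2.55)"
```

```text
t 8.1 at [ 0.4694 -0.0589  0.0816] psi 2.5 open 0.976 F [ 0.4 -1.   0.2]
dx,dy,dz [  -0.9   -9.  -118.4] turn -0.001Exception ignored on flushing sys.stdout:
BrokenPipeError: [Errno 32] Broken pipe
```

I made a slip there: the first row repeated the old offsets as a fresh shift, giving a brief extra push before it returned. I'll lift and check the result.

```bash
python3 -m inch '[{"gripper":100,"dx":0,"dy":0,"dz":0,"turn":0},{"gripper":100,"dx":0,"dy":0,"dz":-20,"turn":0},{"gripper":100,"dx":0,"dy":0,"dz":-60,"turn":0},{"gripper":100,"dx":20,"dy":0,"dz":-100,"turn":0},{"gripper":100,"dx":60,"dy":0,"dz":-130,"turn":0},{"gripper":100,"dx":60,"dy":0,"dz":-130,"turn":0}]'
python3 - <<'E'
from h import *
im=capture("scene");cv2.imwrite("pics/s4.png",cv2.resize(im[150:270,260:420,::-1],(800,600),interpolation=2))
E
```

```text
time_s: 8.7
position: [0.4665, 0.0048, 0.2141]
tcp_rot: [[-0.047, 0.999, 0.007], [0.999, 0.047, -0.0], [-0.0, 0.007, -1.0]]
force: [0.2, -0.4, -1.0]
opening: 0.993
```

View pics/s4.png

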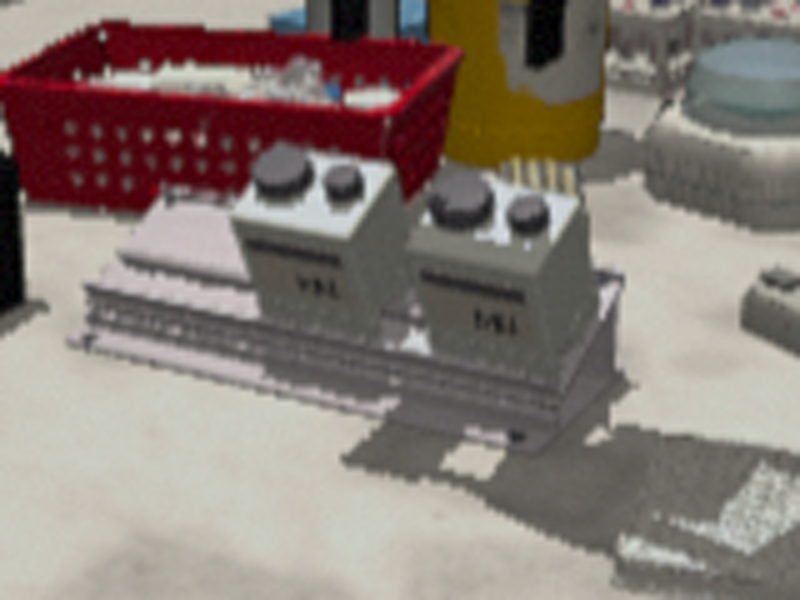

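The scene crop shows the cartridge at (490,270) standing free and seated, parallel to its neighbour at (310,240). Next is the far cartridge.

```bash
python3 -c "
from h import *
go(.6221,.289,.20,148.3)"
```

```text
t 8.75 at [0.4659 0.0034 0.2123] psi 2.73 open 1.001 F [-0.4 -0.1  0. ]
dx,dy,dz [277.9 169.6  12.8] turn -2.541
```

```bash
python3 -m inch '[{"gripper":100,"dx":278,"dy":170,"dz":10,"turn":-1.6},{"gripper":100,"dx":278,"dy":170,"dz":10,"turn":-1.6},{"gripper":100,"dx":278,"dy":170,"dz":10,"turn":-1.6},{"gripper":100,"dx":278,"dy":170,"dz":10,"turn":-1.6},{"gripper":100,"dx":278,"dy":170,"dz":10,"turn":-1.6},{"gripper":100,"dx":278,"dy":170,"dz":10,"turn":-1.6},{"gripper":100,"dx":278,"dy":170,"dz":10,"turn":-1.6},{"gripper":100,"dx":278,"dy":170,"dz":10,"turn":-1.6},{"gripper":100,"dx":278,"dy":170,"dz":10,"turn":-1.6},{"gripper":100,"dx":278,"dy":170,"dz":10,"turn":-1.6},{"gripper":100,"dx":278,"dy":170,"dz":10,"turn":-1.6},{"gripper":100,"dx":278,"dy":170,"dz":10,"turn":-1.6}]' >/dev/null
python3 -m inch '[{"gripper":100,"dx":0,"dy":0,"dz":0,"turn":-0.94},{"gripper":100,"dx":0,"dy":0,"dz":0,"turn":-0.94},{"gripper":100,"dx":0,"dy":0,"dz":0,"turn":-0.94},{"gripper":100,"dx":0,"dy":0,"dz":0,"turn":-0.94},{"gripper":100,"dx":0,"dy":0,"dz":0,"turn":-0.94},{"gripper":100,"dx":0,"dy":0,"dz":0,"turn":-0.94},{"gripper":100,"dx":0,"dy":0,"dz":0,"turn":-0.94},{"gripper":100,"dx":0,"dy":0,"dz":0,"turn":-0.94},{"gripper":100,"dx":0,"dy":0,"dz":0,"turn":-0.94}]'
python3 - <<'E'
from h import *
st=read_state();im=capture("wrist");cv2.imwrite("pics/w3.png",im[...,::-1])
go(.6221,.289,.047,148.3,st);print(st["joint_positions"])
a=np.radians(148.3);y=np.array([np.cos(a),np.sin(a),0]);x=np.cross(y,[0,0,1]);c=np.array([.6221,.289,0])
for q in((.002,.016,.088),(.002,-.020,.088),(-.028,.036,.075),(-.028,-.036,.075),(.028,.036,.075),(.028,-.036,.075)):print(q,proj("wrist",c+x*q[0]+y*q[1]+[0,0,q[2]],st))
cv2.imwrite("pics/w3c.png",cv2.resize(im[120:260,220:420,::-1],(800,560),interpolation=2))
E
```

```text
time_s: 10.85
position: [0.6227, 0.2864, 0.1996]
tcp_rot: [[-0.532, -0.847, -0.001], [-0.847, 0.532, -0.0], [0.001, 0.001, -1.0]]
force: [-0.2, -0.2, -0.5]
opening: 1.0
t 10.85 at [0.6227 0.2864 0.1996] psi 147.89 open 1.0 F [-0.2 -0.2 -0.5]
dx,dy,dz [ -2.    1.8 152.6] turn -0.007
[  15.381    37.0271   74.4428   -0.0058   68.6174 -132.5068]
(0.002, 0.016, 0.088) [[335.6305 196.9428]]
(0.002, -0.02, 0.088) [[295.8626 197.2371]]
(-0.028, 0.036, 0.075) [[356.9317 161.3385]]
(-0.028, -0.036, 0.075) [[278.4487 161.9331]]
(0.028, 0.036, 0.075) [[355.1661 218.3901]]
(0.028, -0.036, 0.075) [[280.9859 218.931 ]]
```

View pics/w3c.png

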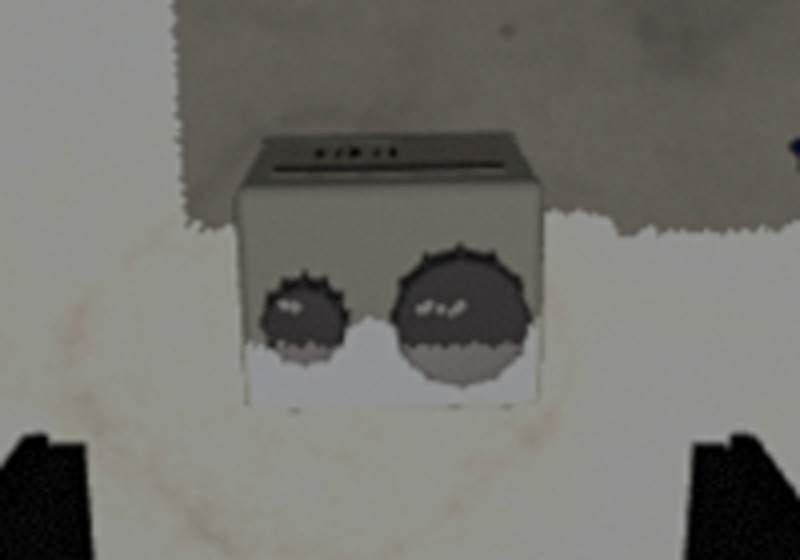

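The crop (4x, offset 220,120) shows the far cartridge square to the tool, with caps at (462,316) and (305,318). That is about 2 px lower than predicted, so tool x needs 2 mm less. Gripping.

```bash
python3 -m inch '[{"gripper":100,"dx":-4,"dy":2,"dz":50,"turn":0},{"gripper":100,"dx":-4,"dy":2,"dz":90,"turn":0},{"gripper":100,"dx":-4,"dy":2,"dz":120,"turn":0},{"gripper":100,"dx":-4,"dy":2,"dz":140,"turn":0},{"gripper":100,"dx":-4,"dy":2,"dz":152,"turn":0},{"gripper":100,"dx":-4,"dy":2,"dz":152,"turn":0},{"gripper":0,"dx":-4,"dy":2,"dz":152,"turn":0},{"gripper":0,"dx":-4,"dy":2,"dz":152,"turn":0},{"gripper":0,"dx":-4,"dy":2,"dz":152,"turn":0},{"gripper":0,"dx":-4,"dy":2,"dz":152,"turn":0},{"gripper":0,"dx":-4,"dy":2,"dz":152,"turn":0},{"gripper":0,"dx":-4,"dy":2,"dz":152,"turn":0}]'
python3 -m inch '[{"gripper":0,"dx":0,"dy":0,"dz":-30,"turn":0},{"gripper":0,"dx":0,"dy":0,"dz":-70,"turn":0},{"gripper":0,"dx":0,"dy":0,"dz":-110,"turn":0},{"gripper":0,"dx":0,"dy":0,"dz":-150,"turn":0},{"gripper":0,"dx":0,"dy":0,"dz":-163,"turn":0},{"gripper":0,"dx":0,"dy":0,"dz":-163,"turn":0}]'
python3 -c "
from h import *
p=tcp(.097,25);print(p);go(p[0],p[1],.21,2.55)"
```

```text
time_s: 12.1
position: [0.6245, 0.2917, 0.0504]
tcp_rot: [[-0.529, -0.849, 0.003], [-0.849, 0.529, 0.001], [-0.002, -0.002, -1.0]]
force: [-0.6, -0.3, 6.0]
opening: 0.825
time_s: 12.7
position: [0.6241, 0.2918, 0.2135]
tcp_rot: [[-0.529, -0.849, 0.004], [-0.849, 0.529, 0.001], [-0.003, -0.003, -1.0]]
force: [-0.0, -0.1, -3.2]
opening: 0.824
[ 0.6703 -0.0701  0.0993]
t 12.7 at [0.6241 0.2918 0.2135] psi 148.06 open 0.824 F [-0.  -0.1 -3.2]
dx,dy,dz [ 282.7 -230.6    3.2] turn 2.540
```

```bash
python3 -m inch '[{"gripper":0,"dx":283,"dy":-231,"dz":0,"turn":1.6},{"gripper":0,"dx":283,"dy":-231,"dz":0,"turn":1.6},{"gripper":0,"dx":283,"dy":-231,"dz":0,"turn":1.6},{"gripper":0,"dx":283,"dy":-231,"dz":0,"turn":1.6},{"gripper":0,"dx":283,"dy":-231,"dz":0,"turn":1.6},{"gripper":0,"dx":283,"dy":-231,"dz":0,"turn":1.6},{"gripper":0,"dx":283,"dy":-231,"dz":0,"turn":1.6},{"gripper":0,"dx":283,"dy":-231,"dz":0,"turn":1.6},{"gripper":0,"dx":283,"dy":-231,"dz":0,"turn":1.6},{"gripper":0,"dx":283,"dy":-231,"dz":0,"turn":1.6},{"gripper":0,"dx":283,"dy":-231,"dz":0,"turn":1.6},{"gripper":0,"dx":283,"dy":-231,"dz":0,"turn":1.6}]' >/dev/null
python3 -m inch '[{"gripper":0,"dx":0,"dy":0,"dz":0,"turn":0.94},{"gripper":0,"dx":0,"dy":0,"dz":0,"turn":0.94},{"gripper":0,"dx":0,"dy":0,"dz":0,"turn":0.94},{"gripper":0,"dx":0,"dy":0,"dz":0,"turn":0.94},{"gripper":0,"dx":0,"dy":0,"dz":0,"turn":0.94},{"gripper":0,"dx":0,"dy":0,"dz":0,"turn":0.94},{"gripper":0,"dx":0,"dy":0,"dz":0,"turn":0.94},{"gripper":0,"dx":0,"dy":0,"dz":0,"turn":0.94},{"gripper":0,"dx":0,"dy":0,"dz":0,"turn":0.94}]'
python3 - <<'E'
from h import *
st=read_state();im=capture("wrist");cv2.imwrite("pics/w4.png",im[...,::-1])
p=tcp(.097,25,.0565);go(p[0],p[1],p[2],2.55,st)
T=lambda x,y,z:proj("wrist",O+X*x+Y*y+Z*z,st)[0]
for n,q in dict(rail=(0,-.138,.0085),railp=(0,.138,.0085),rowbigcap=(.010,.012,.088),rowsmall=(.010,-.024,.088),nbig=(.01,-.087,.088),nsmall=(.01,-.123,.088)).items():print(n,T(*q))
E
```

```text
time_s: 14.8
position: [0.6687, -0.0706, 0.21]
tcp_rot: [[-0.046, 0.999, -0.003], [0.999, 0.046, 0.001], [0.001, -0.003, -1.0]]
force: [-0.4, -0.4, -2.7]
opening: 0.824
t 14.8 at [ 0.6687 -0.0706  0.21  ] psi 2.66 open 0.824 F [-0.4 -0.4 -2.7]
dx,dy,dz [  0.3   1.9 109.6] turn 0.002
rail [ 98.6033 169.7564]
railp [356.9505 170.2744]
rowbigcap [213.3984 160.3346]
rowsmall [168.7589 160.2478]
nbig [ 90.6989 160.0959]
nsmall [ 46.1269 160.0092]
```

View pics/w4.png

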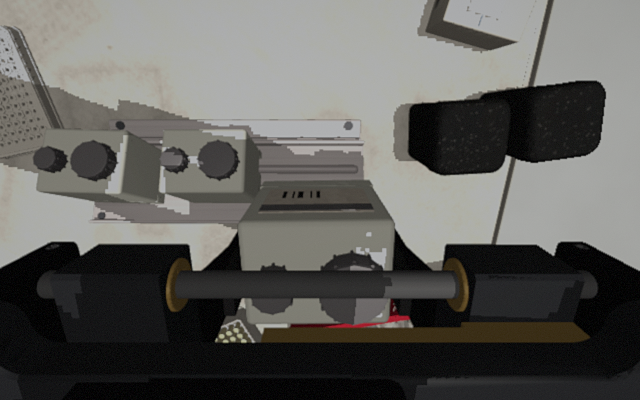

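The wrist view shows the seated cartridges' caps at (218,160)/(175,160) and (93,160)/(50,160), in one straight row at y ≈ 0 and -0.10 on the deck. The rail end at (357,169) is as predicted. The black boxes at (455,135) lie clear to the side and are low. I'll place this one at y ≈ +0.102.

```bash
python3 -m inch '[{"gripper":0,"dx":0,"dy":6,"dz":40,"turn":0},{"gripper":0,"dx":0,"dy":6,"dz":75,"turn":0},{"gripper":0,"dx":0,"dy":6,"dz":95,"turn":0},{"gripper":0,"dx":0,"dy":6,"dz":105,"turn":0},{"gripper":0,"dx":0,"dy":6,"dz":105,"turn":0},{"gripper":0,"dx":0,"dy":6,"dz":105,"turn":0}]'
python3 - <<'E'
from h import *
for th in (25,15,0):
    p=tcp(.102,th,.0565);print(th,end=" ");go(p[0],p[1],p[2],2.55)
E
```

```text
time_s: 15.45
position: [0.6764, -0.0709, 0.1075]
tcp_rot: [[-0.044, 0.999, 0.002], [0.999, 0.044, -0.0], [-0.001, 0.002, -1.0]]
force: [-0.4, 0.4, -2.0]
opening: 0.827
25 t 15.45 at [ 0.6764 -0.0709  0.1075] psi 2.54 open 0.827 F [-0.4  0.4 -2. ]
dx,dy,dz [ 1.  -1.1  7.1] turn -0.000
15 t 15.45 at [ 0.6764 -0.0709  0.1075] psi 2.54 open 0.827 F [-0.4  0.4 -2. ]
dx,dy,dz [10.4 -1.1 12.9] turn -0.000
0 t 15.45 at [ 0.6764 -0.0709  0.1075] psi 2.54 open 0.827 F [-0.4  0.4 -2. ]
dx,dy,dz [22.3 -1.2 24.3] turn -0.000
```

```bash
python3 -m inch '[{"gripper":0,"dx":1,"dy":-1,"dz":4,"turn":0},{"gripper":0,"dx":1,"dy":-1,"dz":7,"turn":0},{"gripper":0,"dx":3.7,"dy":-1,"dz":8.4,"turn":0},{"gripper":0,"dx":5.8,"dy":-1,"dz":9.8,"turn":0},{"gripper":0,"dx":8.2,"dy":-1,"dz":11.3,"turn":0},{"gripper":0,"dx":10.4,"dy":-1,"dz":12.9,"turn":0},{"gripper":0,"dx":10.4,"dy":-1,"dz":12.9,"turn":0}]'
python3 -m inch '[{"gripper":0,"dx":2,"dy":0,"dz":1.7,"turn":0},{"gripper":0,"dx":4.2,"dy":0,"dz":3.5,"turn":0},{"gripper":0,"dx":6.2,"dy":0,"dz":5.3,"turn":0},{"gripper":0,"dx":8.1,"dy":0,"dz":7.2,"turn":0},{"gripper":0,"dx":10,"dy":0,"dz":9.3,"turn":0},{"gripper":0,"dx":11.8,"dy":0,"dz":11.4,"turn":0},{"gripper":0,"dx":11.8,"dy":0,"dz":12.5,"turn":0},{"gripper":0,"dx":11.8,"dy":0,"dz":12.5,"turn":0}]'
```

```text
time_s: 16.15
position: [0.676, -0.0607, 0.0966]
tcp_rot: [[-0.045, 0.999, 0.005], [0.999, 0.045, -0.002], [-0.002, 0.005, -1.0]]
force: [-0.4, 0.5, 6.6]
opening: 0.827
time_s: 16.95
position: [0.6758, -0.0485, 0.085]
tcp_rot: [[-0.045, 0.999, 0.006], [0.999, 0.045, -0.001], [-0.002, 0.006, -1.0]]
force: [-0.7, 2.7, 10.6]
opening: 0.829
```

```bash
python3 -m inch '[{"gripper":0,"dx":0,"dy":0,"dz":1.5,"turn":0},{"gripper":0,"dx":0,"dy":0,"dz":1.5,"turn":0},{"gripper":100,"dx":0,"dy":0,"dz":0,"turn":0},{"gripper":100,"dx":0,"dy":0,"dz":0,"turn":0},{"gripper":100,"dx":0,"dy":0,"dz":0,"turn":0},{"gripper":100,"dx":0,"dy":0,"dz":0,"turn":0},{"gripper":100,"dx":0,"dy":0,"dz":-20,"turn":0},{"gripper":100,"dx":0,"dy":0,"dz":-60,"turn":0},{"gripper":100,"dx":0,"dy":0,"dz":-100,"turn":0},{"gripper":100,"dx":0,"dy":0,"dz":-130,"turn":0},{"gripper":0,"dx":0,"dy":0,"dz":-130,"turn":0},{"gripper":0,"dx":0,"dy":0,"dz":-130,"turn":0}]'
python3 - <<'E'
from h import *
im=capture("scene");t=capture("top")
o=np.hstack([cv2.resize(im[160:260,270:400],(468,360),interpolation=2),cv2.resize(t[115:250,350:430],(213,360),interpolation=2)])
cv2.imwrite("pics/s5.png",o[...,::-1])
st=read_state();w=capture("wrist");cv2.imwrite("pics/w5.png",w[...,::-1])
go(.7,-.06,.1,2.55,st)
E
```

```text
time_s: 18.15
position: [0.6736, -0.0487, 0.2117]
tcp_rot: [[-0.044, 0.999, 0.001], [0.999, 0.044, -0.0], [-0.0, 0.001, -1.0]]
force: [-0.6, 0.1, -1.3]
opening: 0.895
t 18.25 at [ 0.6724 -0.0483  0.2095] psi 2.52 open 0.812 F [-0.5 -0.7  0.5]
dx,dy,dz [-13.   27.5 109.3] turn -0.001
```

View pics/s5.png

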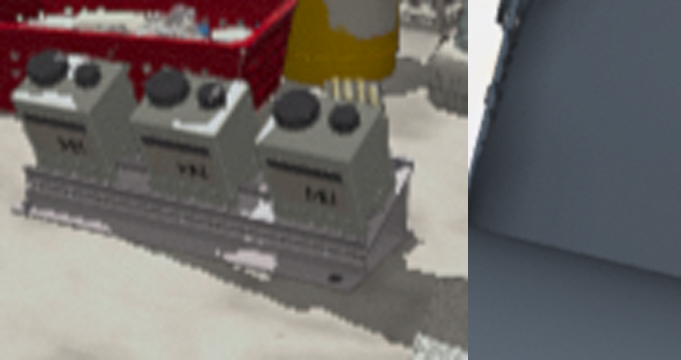

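The scene crop shows all three seated with the same lean, at (75,110), (190,135) and (325,155), labels to the front and gaps of about 30 mm. To close the gaps I'll push each outer cartridge inwards with the gripper turned a quarter. First I'll check the black box on the far side for clearance.

Run:
```python
from h import *
k=lambda uv,z:np.round(atz("top",uv,z),3)
s=lambda uv,z:np.round(atz("scene",uv,z),3)
t=cv2.imread("pics/t1.png")
# box dark pixels in original top view
m=(t.max(2)<35).astype(np.uint8);n,l,b,c=cv2.connectedComponentsWithStats(m[:,250:480])
for q in b:
    if q[4]>100 and q[1]<130: print("top bbox",q+[250,0,0,0,0])
s1=cv2.imread("pics/s1.png");m=(s1.max(2)<35).astype(np.uint8);n,l,b,c=cv2.connectedComponentsWithStats(m[160:230,200:280])
for q in b:
    if q[4]>60: print("scene bbox",q+[200,160,0,0,0])
print("top lower edge of box at z .02/.07",k(cr(440,25),.02),k(cr(440,25),.07))
for th in (0,):
  for yd in(.165,.139,-.165,-.139):
    P=O+X*.012+Y*yd+Z*.035;print(yd,P)
go(*(O+X*.012+Y*.163+Z*.035)[:2],.20,92.55)
```

```text
top bbox [  250     0   230   400 83914]
top bbox [ 345   37   38   71 1970]
scene bbox [ 200  160   80   70 4067]
scene bbox [ 212  177   52   39 1533]
top lower edge of box at z .02/.07 [ 0.761 -0.015  0.02 ] [ 0.741 -0.011  0.07 ]
0.165 [ 0.7377 -0.0549  0.0718]
0.139 [ 0.7117 -0.0561  0.0718]
-0.165 [ 0.408  -0.0696  0.0718]
-0.139 [ 0.434  -0.0685  0.0718]
t 18.3 at [ 0.6723 -0.0483  0.2091] psi 2.51 open 0.765 F [-0.3 -0.1  0.2]
dx,dy,dz [-9.5 63.   8.8] turn -1.571
```

View pics/w5.png

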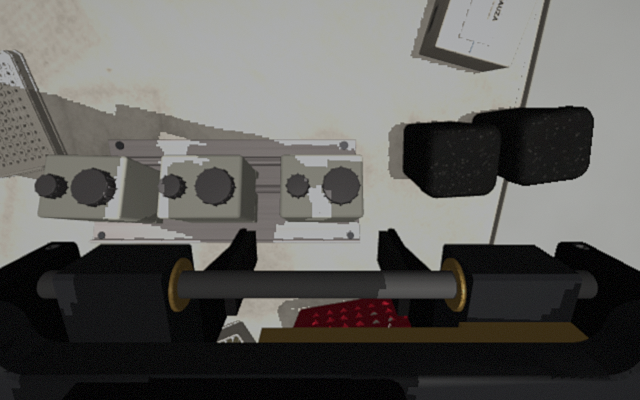

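The wrist view shows the caps aligned at row 186. The box's near edge is at about column 405, which puts it at x ≥ 0.77, so there is about 2 cm to spare. Turning and moving outside the +y end.

```bash
python3 -m inch '[{"gripper":20,"dx":-9,"dy":63,"dz":0,"turn":-1.571},{"gripper":20,"dx":-9,"dy":63,"dz":0,"turn":-1.571},{"gripper":20,"dx":-9,"dy":63,"dz":0,"turn":-1.571},{"gripper":20,"dx":-9,"dy":63,"dz":0,"turn":-1.571},{"gripper":20,"dx":-9,"dy":63,"dz":0,"turn":-1.571},{"gripper":20,"dx":-9,"dy":63,"dz":0,"turn":-1.571},{"gripper":20,"dx":-9,"dy":63,"dz":0,"turn":-1.571},{"gripper":20,"dx":-9,"dy":63,"dz":0,"turn":-1.571},{"gripper":20,"dx":-9,"dy":63,"dz":0,"turn":-1.571},{"gripper":20,"dx":-9,"dy":63,"dz":0,"turn":-1.571},{"gripper":20,"dx":-9,"dy":63,"dz":0,"turn":-1.571},{"gripper":20,"dx":-9,"dy":63,"dz":0,"turn":-1.571}]'
python3 -c "
from h import *
go(*(O+X*.012+Y*.163+Z*.035)[:2],.08,92.55)"
```

```text
time_s: 19.5
position: [0.736, -0.0546, 0.209]
tcp_rot: [[-0.999, -0.044, -0.004], [-0.044, 0.999, 0.001], [0.004, 0.001, -1.0]]
force: [0.6, -1.0, 0.2]
opening: 0.197
t 19.5 at [ 0.736  -0.0546  0.209 ] psi 92.52 open 0.197 F [ 0.6 -1.   0.2]
dx,dy,dz [ -0.1  -0.5 129. ] turn -0.001
```

```bash
python3 -m inch '[{"gripper":20,"dx":0,"dy":0,"dz":40,"turn":0},{"gripper":20,"dx":0,"dy":0,"dz":80,"turn":0},{"gripper":20,"dx":0,"dy":0,"dz":110,"turn":0},{"gripper":20,"dx":0,"dy":0,"dz":129,"turn":0},{"gripper":20,"dx":0,"dy":0,"dz":129,"turn":0},{"gripper":20,"dx":5,"dy":0,"dz":129,"turn":0},{"gripper":20,"dx":10,"dy":0,"dz":129,"turn":0},{"gripper":20,"dx":15,"dy":0,"dz":129,"turn":0},{"gripper":20,"dx":20,"dy":0,"dz":129,"turn":0}]'
python3 -m inch '[{"gripper":20,"dx":4,"dy":0,"dz":0,"turn":0},{"gripper":20,"dx":8,"dy":0,"dz":0,"turn":0},{"gripper":20,"dx":12,"dy":0,"dz":0,"turn":0},{"gripper":20,"dx":16,"dy":0,"dz":0,"turn":0},{"gripper":20,"dx":20,"dy":0,"dz":0,"turn":0},{"gripper":20,"dx":22,"dy":0,"dz":0,"turn":0},{"gripper":20,"dx":24,"dy":0,"dz":0,"turn":0},{"gripper":20,"dx":24,"dy":0,"dz":0,"turn":0}]'
```

```text
time_s: 20.4
position: [0.7183, -0.0558, 0.0843]
tcp_rot: [[-0.999, -0.044, 0.005], [-0.044, 0.999, -0.001], [-0.005, -0.001, -1.0]]
force: [2.2, 0.0, 1.1]
opening: 0.199
time_s: 21.2
position: [0.6927, -0.0568, 0.0822]
tcp_rot: [[-0.999, -0.044, -0.0], [-0.044, 0.999, -0.0], [0.0, -0.0, -1.0]]
force: [3.0, -1.0, 2.2]
opening: 0.199
```

```bash
python3 -m inch '[{"gripper":20,"dx":-8,"dy":0,"dz":0,"turn":0},{"gripper":20,"dx":-10,"dy":0,"dz":-45,"turn":0},{"gripper":20,"dx":-10,"dy":0,"dz":-90,"turn":0},{"gripper":20,"dx":0,"dy":0,"dz":-125,"turn":0},{"gripper":20,"dx":50,"dy":0,"dz":-125,"turn":0},{"gripper":20,"dx":100,"dy":0,"dz":-125,"turn":0},{"gripper":20,"dx":150,"dy":0,"dz":-125,"turn":0},{"gripper":20,"dx":200,"dy":0,"dz":-125,"turn":0},{"gripper":20,"dx":250,"dy":0,"dz":-125,"turn":0},{"gripper":20,"dx":285,"dy":0,"dz":-125,"turn":0},{"gripper":20,"dx":285,"dy":0,"dz":-125,"turn":0}]'
python3 - <<'E'
from h import *
im=capture("scene");cv2.imwrite("pics/s6.png",cv2.resize(im[150:270,260:420,::-1],(800,600),interpolation=2))
go(*(O+X*.012-Y*.163+Z*.035)[:2],.08,92.55)
E
```

```text
time_s: 22.3
position: [0.4008, -0.0667, 0.206]
tcp_rot: [[-0.999, -0.043, -0.011], [-0.043, 0.999, 0.005], [0.011, 0.005, -1.0]]
force: [0.1, 0.6, -0.7]
opening: 0.201
t 22.35 at [ 0.4049 -0.0681  0.2066] psi 92.46 open 0.201 F [ 0.9  0.1 -0.9]
dx,dy,dz [ -5.7  -2.  126.6] turn -0.002
```

View pics/s6.png

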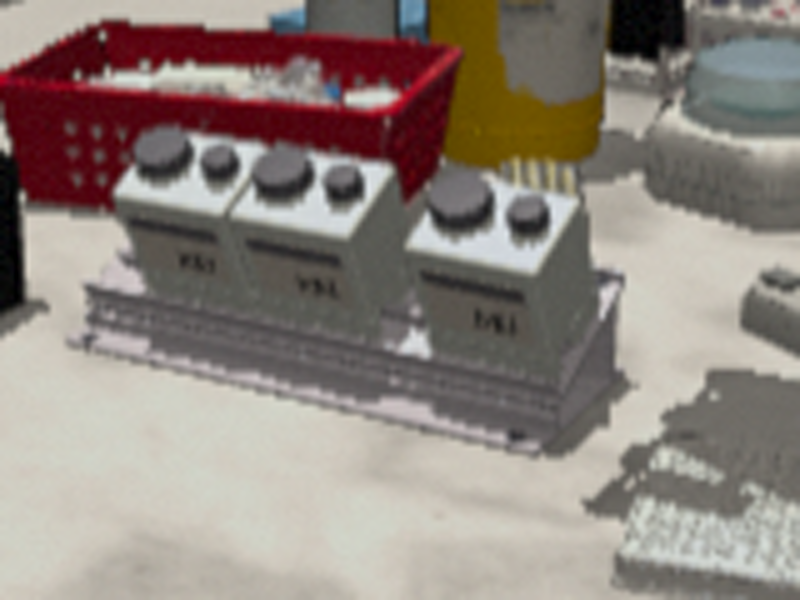

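The scene crop shows the left pair flush at (180,215) and (310,235), with the right cartridge still about 25 mm off at (490,270). Now the other side.

```bash
python3 -m inch '[{"gripper":20,"dx":0,"dy":-2,"dz":40,"turn":0},{"gripper":20,"dx":0,"dy":-2,"dz":80,"turn":0},{"gripper":20,"dx":0,"dy":-2,"dz":110,"turn":0},{"gripper":20,"dx":0,"dy":-2,"dz":126,"turn":0},{"gripper":20,"dx":0,"dy":-2,"dz":126,"turn":0},{"gripper":20,"dx":-5,"dy":-2,"dz":126,"turn":0},{"gripper":20,"dx":-10,"dy":-2,"dz":126,"turn":0},{"gripper":20,"dx":-15,"dy":-2,"dz":126,"turn":0},{"gripper":20,"dx":-20,"dy":-2,"dz":126,"turn":0},{"gripper":20,"dx":-25,"dy":-2,"dz":126,"turn":0}]'
python3 -m inch '[{"gripper":20,"dx":-4,"dy":0,"dz":0,"turn":0},{"gripper":20,"dx":-8,"dy":0,"dz":0,"turn":0},{"gripper":20,"dx":-12,"dy":0,"dz":0,"turn":0},{"gripper":20,"dx":-16,"dy":0,"dz":0,"turn":0},{"gripper":20,"dx":-19,"dy":0,"dz":0,"turn":0},{"gripper":20,"dx":-22,"dy":0,"dz":0,"turn":0},{"gripper":20,"dx":-22,"dy":0,"dz":0,"turn":0}]'
```

```text
time_s: 23.35
position: [0.4326, -0.0698, 0.0818]
tcp_rot: [[-0.999, -0.045, -0.002], [-0.045, 0.999, 0.0], [0.002, 0.0, -1.0]]
force: [-3.4, -1.6, 2.7]
opening: 0.201
time_s: 24.05
position: [0.4546, -0.0689, 0.081]
tcp_rot: [[-0.999, -0.045, -0.002], [-0.045, 0.999, 0.001], [0.002, 0.001, -1.0]]
force: [-4.7, -0.8, 2.9]
opening: 0.198
```

```bash
python3 -m inch '[{"gripper":20,"dx":8,"dy":0,"dz":0,"turn":0},{"gripper":20,"dx":10,"dy":0,"dz":-45,"turn":0},{"gripper":20,"dx":10,"dy":0,"dz":-90,"turn":0},{"gripper":20,"dx":10,"dy":30,"dz":-125,"turn":0},{"gripper":20,"dx":10,"dy":80,"dz":-125,"turn":0},{"gripper":20,"dx":10,"dy":130,"dz":-125,"turn":0},{"gripper":20,"dx":10,"dy":180,"dz":-125,"turn":0},{"gripper":20,"dx":10,"dy":230,"dz":-125,"turn":0},{"gripper":20,"dx":10,"dy":280,"dz":-125,"turn":0},{"gripper":20,"dx":10,"dy":280,"dz":-125,"turn":0},{"gripper":20,"dx":10,"dy":280,"dz":-125,"turn":0}]'
python3 - <<'E'
from h import *
im=capture("scene");t=capture("top")
o=np.hstack([cv2.resize(im[160:260,270:400],(468,360),interpolation=2),cv2.resize(t[115:250,350:430],(320,540),interpolation=2)[:360*1]]) if 0 else np.hstack([cv2.resize(im[160:260,270:400],(480,369),interpolation=2),cv2.resize(t[128:220,350:430],(320,369),interpolation=2)])
cv2.imwrite("pics/s7.png",o[...,::-1])
# predicted cap positions in top crop (x4 of [350:430,128:220])
for yc in(.073,0,-.073):
  for c in(.016,-.020):print(yc,c,((proj("top",O+X*.010+Y*(yc+c)+Z*.088)[0]-[349.6,127.6])*4).round())
E
```

```text
time_s: 25.15
position: [0.4333, 0.2114, 0.2063]
tcp_rot: [[-0.999, -0.048, 0.002], [-0.048, 0.999, 0.0], [-0.002, 0.0, -1.0]]
force: [-1.2, 0.4, -0.5]
opening: 0.2
0.073 0.016 [120.  27.]
0.073 -0.02 [124.  91.]
0 0.016 [128. 158.]
0 -0.02 [132. 223.]
-0.073 0.016 [137. 291.]
-0.073 -0.02 [141. 359.]
```

View pics/s7.png

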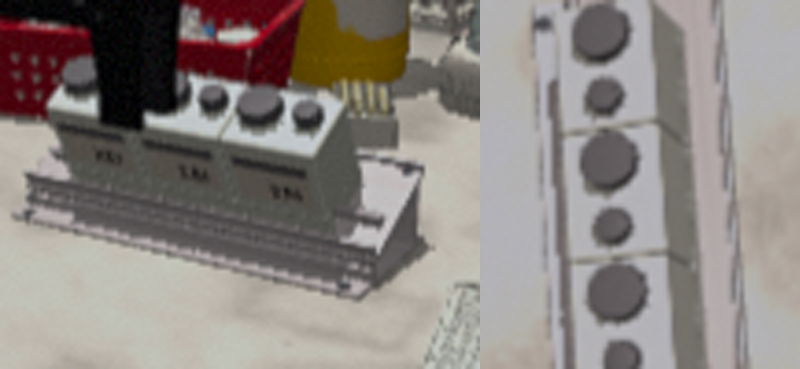

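The last view shows the three cartridges flush in one straight row. The top-view caps, at crop (120,30) through (142,355), lie within about 6 px (1.5 raw px) of those predicted for seated cartridges 73 mm apart. The gripper is clear, so I'm handing in.

```bash
python3 -c "
from rig import *
print(hand_in())"
```

```text
the job is handed in; nothing more can be done
None
```

Both cartridges are on the shelf, one on each side of the old one, and the job was handed in at about 25 s of the 61 s allowed. No verdict was reported.

**How it was done:** I gripped each cartridge by its side faces and set its back edge on the board. Then I swung it down along an arc about that edge, so its groove dropped over the rail. After letting go, I pushed each outer cartridge inwards with the fingers until it stood against the middle one.

**Last checks:**
- **Position:** In the final scene and top views, the three stand flush in one straight row with labels to the front. The caps lie within about 1.5 raw pixels of where seated cartridges 73 mm apart should appear, about 8 mm up-slope of the rail.
- **Forces:** Readings at the end of each move stayed below 20 N, and the pushes read 2–5 N.
- **Clearance:** The gripper finished about 0.28 m away from the row, touching nothing.

**What went less well:**
- **Rejected move:** The first move call was refused because I left out some keys. Nothing moved.
- **Extra push:** While releasing the first cartridge, I repeated old offsets by mistake. This gave it a short extra push, up to 12 mm commanded for 0.1 s. The force during it was not recorded, but the pictures afterwards showed the cartridge still properly seated.
- **Middle cartridge:** Two wrist views put it 3–4 mm apart along the rail. The final top view fits it at the middle.
- **Pictures:** I viewed 12, two over the budget of 10.

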